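Lock the arm hub on a candelabra column with its spring clip

ROBOT

A 6-joint arm with a two-finger parallel gripper is mounted at the origin on the work surface; the furniture and walls round the work are solid. World frame = base frame: x ahead of the robot, y to its left, z up, the work surface at z = 0. Lengths are in m, angles in rad, forces in N, time in s.
With the tool pointing down it reaches from about 0.375 to 0.925 m from the base axis. Payload 5.7 kg.
Tool frame: the origin (TCP) lies on the centre line of the jaws, within the pads' length; the fingertips stand ctrl.tcp_to_tips ahead of it and the grasp point (between the pads) is the TCP (ctrl.tcp_to_tips is the distance from the TCP to the fingertips, in m); z points along the fingers, y is the line along which they close (so a half turn about z gives the same grasp; the last joint's range is limited). The gripper opens to 85 mm and grips with 20 to 120 N. Pads are 22 mm wide; open, the fingers measure 114 mm over their backs; the gripper's body (76 mm by 85 mm) begins 54 mm behind the grasp point. The pads swing forward as they close: fully open they stand 13 mm farther back than shut.
Start: joints at [0.994, 0.359, 1.51, -0, 1.272, -0.115], TCP at [0.267, 0.537, 0.25] pointing down, gripper open.
Joint ranges: [-2.97, 2.97], [-1.01, 2.36], [0.21, 2.38], [-0.96, 4.11], [0.2, 2.71], [-2.98, 2.98]. Speed limits (rad/s): [2.39, 2.39, 3.14, 3.14, 3.14, 3.14].

INTERFACE

Orientations are given as [roll, pitch, yaw] about the fixed x, y, z axes, in that order (R = Rz(yaw) Ry(pitch) Rx(roll)).
In Python, from station import ctrl, viewer, spot_in, outline_of gives the robot as it stands.
- The arm moves only by the tool jog_arm, never from a script. Its argument "steps" is a list of rows, each an object with "offset": the shift along the tool's x, y, z normalised to -1 to 1, where 1 is 0.5 m, a list of three; "rotation": the turn, a rotation vector about the tool's x, y, z normalised to -1 to 1, where 1 is pi rad, a list of three; "claw": the opening, from 0 (shut) to 1 (fully open). A call has 1 to 20 rows; each row is the pose to reach, as a shift and turn from the pose commanded when the call began, along the tool's axes at that moment, turning the shorter way round; what a row does not reach only later rows make up. A row lasts 1/10 s, in which the tool goes at most 50 mm and 8.59 degrees, less where a joint would pass 70% of its speed; a pose out of reach is approached as far as the arm can. A call with a number of a shift or a turn outside -1 to 1 is refused whole. A call with a gripper value outside its range is refused whole. The fingers move at their own pace and stop on an object; "squeeze" is the grip in N (left out, the last holds). Time passes only in rows, so rows that repeat a pose let the fingers close. It gives the time, the measured TCP pose, the force, the opening and the grip force at its end, in the units of the state.
- ctrl.get_state(): the state, without advancing time (a new reading comes with each control period).
- viewer.grab_frame(name): name is "scene" or "top" or "wrist"; returns (picture, depth): 480x640x3 uint8, red, green, blue; 480x640 float32, m along the optical axis (not along the pixel's ray), 0 where there is no reading.
- viewer.get_calibration(name): a dict with "fx", "fy", "cx", "cy" (pixels), "world_to_cam" (4x4, takes a point from world to camera coordinates). Camera axes: x right, y down, z forward; pixel columns grow to the right and rows downward; lengths in m; the calibration is good to about 2 mm. A picture is of the moment at which its call begins: read the wrist's pose just before it. get_calibration takes no time and is no camera call; for the wrist camera it gives the pose at the moment of the call.
- ctrl.sign_off(): hands the job in; it is judged then, once.
Trained networks look in the newest picture that a camera, given by its name, has taken for a name from the list of things; names that differ only in an ending like _2 or _b are one class to them, and where a whole thing is asked for, a point or a joint stands for the part that bears it (a point fixed in the world has none). Each returns a list of dicts, best first, with "conf" (0 to 1); they miss things now and then, are a little off and sometimes report something else, mostly with a low value. They report only what shows in the picture. A call takes as long as a camera call.
- spot_in(name, camera): "at" ([column, row] in pixels, amid what is visible of it).
- outline_of(name, camera): "mask" (480x640 bool, what is visible of it) and "at" ([column, row] in pixels, amid what is visible of it).
The state is a dict: "time": time; "qpos": joint angles; "qd": joint speeds; "tau": joint torques, N m; "tool_pos": TCP position; "orientation": TCP orientation; "force": force on the tool from outside, world axes, zero at the start; "moment": the same for the moment, N m; "grip_width": finger opening in m; "gripper_force": force on a finger pad.
Only numpy, scipy, OpenCV 4.12 (cv2) and the standard library are available. Lean on these libraries where they do the work, as an engineer would, in place of code of your own. Each camera call takes 0.05 s, during which the arm holds its last target. There are 200 camera calls.

TASK

Fit the arm hub of the brass candelabra: press the hub fully down onto its seat so that the groove of the steel shaft comes free above it, then take the smaller of the two spring clips and push it flat and sideways into that groove until it snaps fully home round the shaft. Let go of the clip and leave the larger clip and the other parts where they are.

Things in the scene. Friction and masses are not known exactly. Their poses are not given: they have to be found in the camera images.
- groove (a point): On the upright shaft's axis at mid-height of its clip groove, 90.5 mm above the desk. The column is fixed: brass foot 124 mm across, seat collar top at 66 mm, then a steel shaft of 20 mm diameter up to 113 mm. Groove floor: 14 mm diameter. With the hub seated, 9 mm of groove show above the hub's face; the groove's upper edge is bevelled over 2.5 mm more, then comes the plain 20 mm shaft end.
- hub (a joint): How far the brass arm hub has slid down the shaft: at 0 its top face is 108 mm above the desk and it covers the groove, at 0.022 m it rests on its seat collar, top face 86 mm above the desk. A stiff sliding fit: a push of some 5 N moves it, and it stays where it is left.
- hub_top (a point): Centre of the hub's flat top face, on the shaft's axis. The hub is a brass disc 92 mm across, 20 mm thick; the shaft passes through it; the face is flat out to 42 mm radius and can be pressed with closed fingers beside the shaft, for example at 30 mm radius. Six short level nipples stick out round its edge to 62 mm radius, below the top face.
- clip: The smaller spring clip, lying flat: a steel horseshoe, 5 mm thick, with a black moulded grip block at its back; 64 x 32 mm, about 70 g. Origin: centre of the bore, at the underside; x points out through the open mouth, z up. The steel back (32 mm wide) ends at x = -7.6 mm, where it stops against the groove floor.
- clip_bore (a point): Centre of the smaller clip's bore at half its thickness (2.5 mm above its underside); on the shaft's axis when the clip is home. The bore takes the 14 mm groove floor with about 0.5 mm of play. The throat between the arms' noses, 6.5 mm ahead of this point, is 10 mm wide at rest; flared lips reach 16 mm ahead and stand about 19 mm apart inside.
- clip_grip (a point): Middle of the smaller clip's grip block, 34 mm behind the bore centre and 8 mm above the underside. The block runs from 16 to 48 mm behind the bore centre, is 16 mm wide (clip's y) and 16 mm high from the underside; hold it across its width.
- clip_large: A larger clip of the same make (76 x 45 mm, throat 14 mm) that belongs to another column; it does not hold in this groove. Origin and axes as for the smaller clip. Leave it.
- finial: Loose brass finial standing on the desk, 36 mm across, 64 mm high; origin under its centre. Leave it.
- clip_left (a joint): Turn of the smaller clip's left arm (rad): 0 at rest; it is sprung open to about 0.1 while its nose passes the groove floor, then springs shut behind it and draws the clip home over the last 6 mm. The right arm mirrors it. Ground steel that slides easily: pushing the clip on takes about 6 to 14 N.
- brass_ball: Loose brass ball standing on its flat, 44 mm across, 41 mm high; origin under its centre. Leave it.

How it is judged:
By the outcome, as a careful person would: the job done as asked, in the order asked, and still so for the second after the job is handed in, with the robot touching nothing.
It also fails if it takes over 45 s, if anything falls off the work surface, if the arm or the gripper's body presses on something with over 40 N, if the wrist force passes 120 N, or if a joint passes its speed limit or range.

## Working session

There is one attempt and no reset: what is moved stays moved. The work goes in short steps, Python scripts to look and compute and a tool call to move; the robot and the scene stay as the last step left them, time stands still between calls to the robot, and variables do not carry over. Pictures are saved under pics/ and viewed, at most 10 in all, crops included, and the job is handed in when it is done.

Besides the shell and the picture viewer there is one more tool, called by a JSON object that holds its "name" and its "arguments", one argument or row to a line. jog_arm: Moves the arm, as the interface text tells. Scaled input: -1 to 1 covers 0.5 m each way for a shift and pi rad each way for a turn. Its arguments: {"type":"object","properties":{"steps":{"type":"array","items":{"type":"object","properties":{"offset":{"type":"array","items":{"type":"number","minimum":-1,"maximum":1}},"rotation":{"type":"array","items":{"type":"number","minimum":-1,"maximum":1}},"claw":{"type":"number"}}}},"squeeze":{"type":"number"}},"required":["steps"]}

```bash
ls; mkdir -p pics
python3 - <<'E'
from station import ctrl, viewer, spot_in, outline_of
import cv2,numpy as np
s=ctrl.get_state();print(s,ctrl.tcp_to_tips)
for c in ("scene","top"):
    p,d=viewer.grab_frame(c);cv2.imwrite(f"pics/{c}1.png",p[:,:,::-1]);np.savez(f"/tmp/{c}.npz",p=p,d=d)
    K=viewer.get_calibration(c);print(c,K)
    T=np.linalg.inv(np.array(K["world_to_cam"]))
    for n in ("clip","clip_large","clip_grip","clip_bore","groove","hub_top","finial","brass_ball"):
        for r in spot_in(n,c)[:2]:
            u,v=r["at"];z=d[int(v),int(u)]
            w=T@np.array([(u-K["cx"])/K["fx"]*z,(v-K["cy"])/K["fy"]*z,z,1])
            print(c,n,round(r["conf"],2),np.round([u,v]),np.round(w[:3],4))
E
```

```text
pics
{'time': 0.0, 'qpos': array([ 9.93909380e-01,  3.59526916e-01,  1.51143819e+00, -3.96245442e-06,
        1.27250112e+00, -1.15127914e-01]), 'qd': array([ 1.59070375e-03, -1.31057071e-03,  1.60981082e-03,  5.24062800e-04,
        3.13993752e-06,  4.14997049e-04]), 'tau': array([-1.31726574e-03, -5.27613223e+01, -2.78612709e+01, -5.12471797e-04,
        1.32853043e-02, -2.50542286e-05]), 'tool_pos': array([0.26698123, 0.53660357, 0.24943832]), 'orientation': array([-3.13973105e+00, -2.11464401e-04,  2.67983459e+00]), 'force': array([-0.19488034, -1.05242697,  0.51943228]), 'moment': array([-0.00336385, -0.03313157,  0.00421086]), 'gripper_force': 0.0, 'grip_width': 0.08521372974749065} 0.019
scene {'fx': 568.8931770238445, 'fy': 568.8931770238445, 'cx': 313.90980352399794, 'cy': 240.36359073057253, 'world_to_cam': array([[-0.49114279, -0.87102694,  0.00953065,  0.24118103],
       [-0.62498886,  0.34474669, -0.70038464,  0.39282974],
       [ 0.60676823, -0.34994541, -0.71370199,  0.63770186],
       [ 0.        ,  0.        ,  0.        ,  1.        ]])}
scene clip 0.83 [264. 313
[... 732 characters left out ...]
9975607, -0.02644029, -0.97948886,  0.8556678 ],
       [ 0.        ,  0.        ,  0.        ,  1.        ]])}
top clip 0.51 [260. 256.] [0.4878 0.0822 0.0155]
top clip_large 0.77 [310. 268.] [ 0.4547 -0.0199  0.0061]
top clip_grip 0.48 [257. 258.] [0.4843 0.0893 0.0163]
top clip_bore 0.69 [259. 258.] [0.4857 0.0854 0.0162]
top clip_bore 0.32 [292. 192.] [0.6108 0.0033 0.0522]
top groove 0.59 [366. 208.] [ 0.5427 -0.1373  0.1088]
top groove 0.5 [260. 255.] [0.4911 0.0838 0.0159]
top hub_top 0.58 [366. 204.] [ 0.552  -0.138   0.1095]
top finial 0.67 [290. 192.] [0.6103 0.006  0.0532]
top brass_ball 0.67 [262. 307.] [0.3796 0.0838 0.0428]
top brass_ball 0.64 [259. 257.] [0.4862 0.0844 0.0161]
```

Run:
```python
import cv2
a=cv2.imread("pics/scene1.png");b=cv2.imread("pics/top1.png")
cv2.imwrite("pics/s_crop.png",cv2.resize(a[150:410,180:450],None,fx=2.2,fy=2.2,interpolation=cv2.INTER_CUBIC))
cv2.imwrite("pics/t_crop.png",cv2.resize(b[150:350,200:440],None,fx=2.9,fy=2.9,interpolation=cv2.INTER_CUBIC))
```

```text
(no output)
```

View pics/s_crop.png

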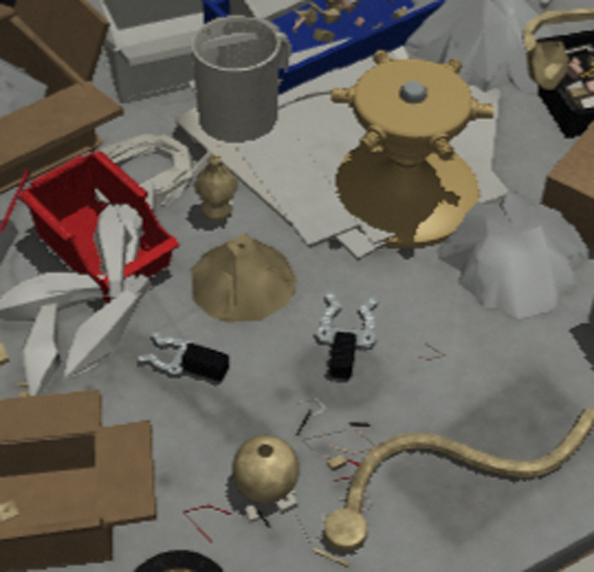

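View pics/t_crop.png

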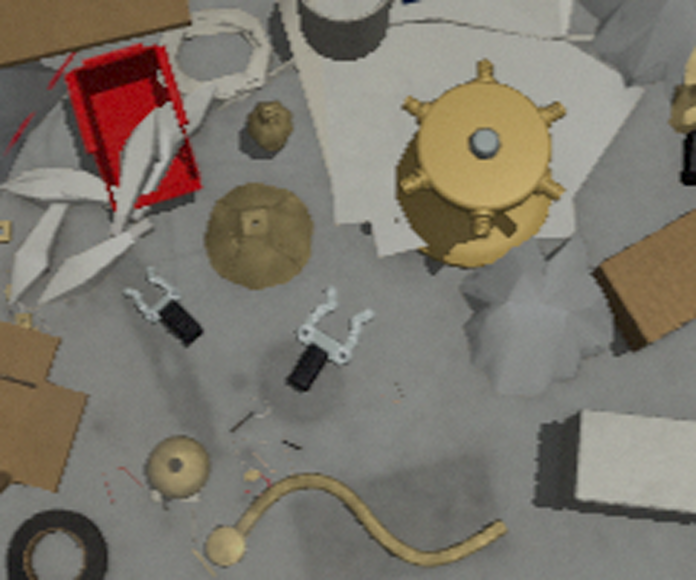

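View pics/scene1.png

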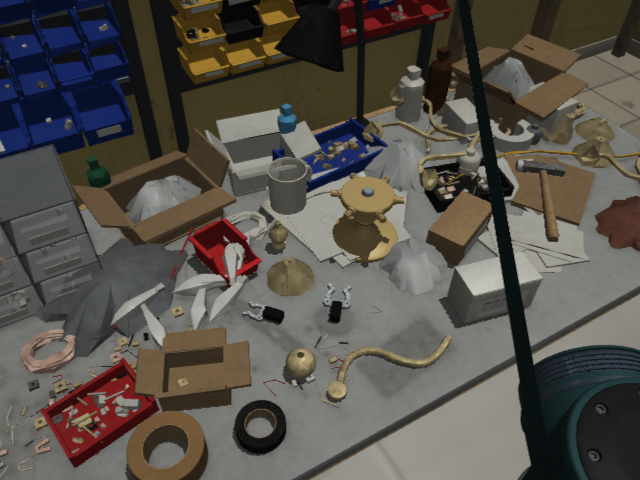

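The scene crop shows the small clip at scene (265,313) with its mouth to the left and the large clip at (335,300). The hub disc with its grey shaft end is at (368,192). In the top view the small clip is at (258,258), its mouth pointing up-left, and the hub is centred at (367,200).

```bash
cat > h.py <<'E'
from station import ctrl, viewer, spot_in, outline_of
import cv2,numpy as np
def cloud(c):
    K=viewer.get_calibration(c) ;p,d=viewer.grab_frame(c)
    T=np.linalg.inv(np.array(K["world_to_cam"]))
    v,u=np.mgrid[:480,:640]
    P=np.stack([(u-K["cx"])/K["fx"]*d,(v-K["cy"])/K["fy"]*d,d],-1)@T[:3,:3].T+T[:3,3]
    P[d==0]=np.nan
    return p,P
def near(P,x,y,r): return np.hypot(P[...,0]-x,P[...,1]-y)<r
def measure(c,sx=.549,sy=-.138,cx=.485,cy=.09,zs=None):
    p,P=cloud(c); hsv=cv2.cvtColor(p,cv2.COLOR_RGB2HSV); sat=hsv[...,1]; val=hsv[...,2]
    m=near(P,sx,sy,.025)&(sat<70)&(P[...,2]>.095)
    q=P[m]; print(c,"shaft n",m.sum(),"mean",q.mean(0).round(4),"z pct",np.percentile(q[:,2],[5,50,95]).round(4)) if m.any() else 0
    m=near(P,sx,sy,.055)&(sat>70)&(P[...,2]>.07)
    z=np.median(P[m][:,2]); q=P[m&(abs(P[...,2]-z)<.003)]
    (a,r)=cv2.minEnclosingCircle(q[:,:2].astype(np.float32)*1000); print(c,"hub z",z.round(4),"mean",q.mean(0).round(4),"circ",np.round(a,1),round(r,1))
    m=near(P,cx,cy,.04)&(val<60)&(P[...,2]>.011)
    q=P[m]; 
    if len(q):
        t=q[abs(q[:,2]-np.median(q[:,2]))<.003]
        (a,wh,an)=cv2.minAreaRect(t[:,:2].astype(np.float32)*1000); print(c,"block n",len(t),"z",np.median(q[:,2]).round(4),"rect",np.round(a,1),np.round(wh,1),round(an,1))
    m=near(P,cx,cy,.07)&(P[...,2]>.003)&(P[...,2]<.03)
    k=near(P,cx,cy,.07)&(abs(P[...,2])<.003); print(c,"desk",np.nanmedian(P[...,2][k]).round(4))
    return p,P
E
python3 - <<'E'
from h import *
for c in ("top","scene"):
    p,P=measure(c)
    for n in ("clip",):
        o=outline_of(n,c)
        for r in o[:2]:
            m=r["mask"]; q=P[m]; q=q[(q[:,2]>.002)&(q[:,2]<.03)]
            print(c,n,r["conf"],m.sum(),"mean",q.mean(0).round(4),"rect",[np.round(x,1) for x in cv2.minAreaRect(q[:,:2].astype(np.float32)*1000)])
            st=q[q[:,2]<.009]; print("steel mean",st.mean(0).round(4),len(st))
E
```

```text
top shaft n 84 mean [ 0.5604 -0.1404  0.1125] z pct [0.1079 0.1129 0.1151]
top hub z 0.1064 mean [ 0.5586 -0.1395  0.1065] circ [ 550.1 -138.2] 54.2
top block n 104 z 0.0163 rect [479.   80.5] [30.1 14.9] 39.4
top desk 0.0004
top clip 0.75 234 mean [0.4891 0.089  0.0112] rect [array([491.7,  90.1]), array([62.2, 29.9]), np.float64(41.4)]
steel mean [0.4996 0.0977 0.0054] 104
scene shaft n 95 mean [ 0.5577 -0.1388  0.1107] z pct [0.1054 0.1114 0.1141]
scene hub z 0.1049 mean [ 0.5558 -0.1374  0.1051] circ [ 549.6 -138.2] 54.5
scene block n 167 z 0.0152 rect [478.1  81.4] [32.  16.6] 40.5
scene desk -0.0005
scene clip 0.7 495 mean [0.485  0.0907 0.0092] rect [array([490.3,  91.7]), array([63.9, 31.5]), np.float64(36.1)]
steel mean [0.4926 0.0976 0.0045] 217
```

{"name": "jog_arm", "arguments": {
  "steps": [
    {"offset":[-0.54,-0.49,0],"rotation":[0,0,0.853],"claw":0},
    {"offset":[-0.54,-0.49,0],"rotation":[0,0,0.853],"claw":0},
    {"offset":[-0.54,-0.49,0],"rotation":[0,0,0.853],"claw":0},
    {"offset":[-0.54,-0.49,0],"rotation":[0,0,0.853],"claw":0},
    {"offset":[-0.54,-0.49,0],"rotation":[0,0,0.853],"claw":0},
    {"offset":[-0.54,-0.49,0],"rotation":[0,0,0.853],"claw":0},
    {"offset":[-0.54,-0.49,0],"rotation":[0,0,0.853],"claw":0},
    {"offset":[-0.54,-0.49,0],"rotation":[0,0,0.853],"claw":0},
    {"offset":[-0.54,-0.49,0],"rotation":[0,0,0.853],"claw":0},
    {"offset":[-0.54,-0.49,0],"rotation":[0,0,0.853],"claw":0},
    {"offset":[-0.54,-0.49,0],"rotation":[0,0,0.853],"claw":0},
    {"offset":[-0.54,-0.49,0],"rotation":[0,0,0.853],"claw":0},
    {"offset":[-0.54,-0.49,0],"rotation":[0,0,0.853],"claw":0},
    {"offset":[-0.54,-0.49,0],"rotation":[0,0,0.853],"claw":0},
    {"offset":[-0.54,-0.49,0],"rotation":[0,0,0.853],"claw":0},
    {"offset":[-0.54,-0.49,0],"rotation":[0,0,0.853],"claw":0},
    {"offset":[-0.54,-0.49,0],"rotation":[0,0,0.853],"claw":0},
    {"offset":[-0.54,-0.49,0],"rotation":[0,0,0.853],"claw":0},
    {"offset":[-0.54,-0.49,0],"rotation":[0,0,0.853],"claw":0}
  ],
  "squeeze": 60
}}

```text
time: 3.0
tool_pos: [0.3999, 0.1975, 0.2504]
orientation: [3.142, -0.0, -0.001]
force: [0.8, 0.1, 0.3]
grip_width: 0.0005
gripper_force: 0.0
```

{"name": "jog_arm", "arguments": {
  "steps": [
    {"offset":[0.258,0.674,0]},
    {"offset":[0.258,0.674,0]},
    {"offset":[0.258,0.674,0]},
    {"offset":[0.258,0.674,0]},
    {"offset":[0.258,0.674,0]},
    {"offset":[0.258,0.674,0]},
    {"offset":[0.258,0.674,0]},
    {"offset":[0.258,0.674,0]},
    {"offset":[0.258,0.674,0]},
    {"offset":[0.258,0.674,0.22]},
    {"offset":[0.258,0.674,0.22]},
    {"offset":[0.258,0.674,0.22]},
    {"offset":[0.258,0.674,0.22]}
  ]
}}

```text
validation failed for argument at $.st...
```

Run:
```python
from h import *
print(ctrl.get_state()["tool_pos"])
p,P=cloud("wrist"); cv2.imwrite("pics/w1.png",p[:,:,::-1])
sat=cv2.cvtColor(p,cv2.COLOR_RGB2HSV)[...,1]
m=near(P,.559,-.139,.025)&(P[...,2]>.1095)&(P[...,2]<.117)
q=P[m];print(m.sum(), q.mean(0) if m.any() else 0, cv2.minEnclosingCircle(q[:,:2].astype(np.float32)*1000) if m.any() else 0)
```

```text
[0.39989014 0.19750987 0.25039361]
0 0 0
```

View pics/w1.png

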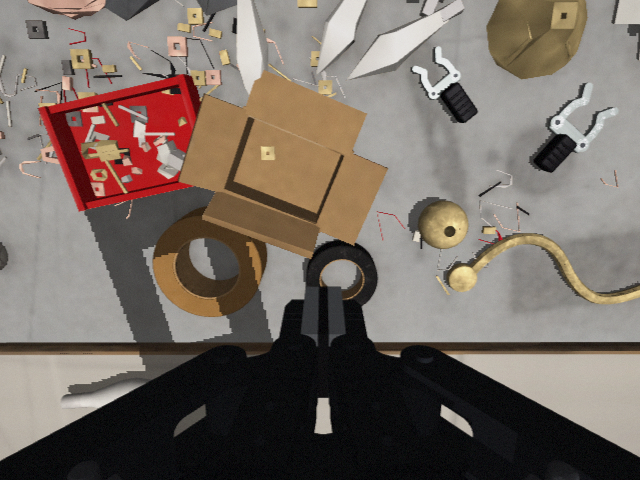

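The first move was refused because each row needs every field. The wrist view shows the small clip at (445,88) with its block at (461,103), and the large clip at (570,130). Next I move over the hub with complete rows.

{"name": "jog_arm", "arguments": {
  "steps": [
    {"offset":[0.258,0.674,0],"rotation":[0,0,0],"claw":0},
    {"offset":[0.258,0.674,0],"rotation":[0,0,0],"claw":0},
    {"offset":[0.258,0.674,0],"rotation":[0,0,0],"claw":0},
    {"offset":[0.258,0.674,0],"rotation":[0,0,0],"claw":0},
    {"offset":[0.258,0.674,0],"rotation":[0,0,0],"claw":0},
    {"offset":[0.258,0.674,0],"rotation":[0,0,0],"claw":0},
    {"offset":[0.258,0.674,0],"rotation":[0,0,0],"claw":0},
    {"offset":[0.258,0.674,0],"rotation":[0,0,0],"claw":0},
    {"offset":[0.258,0.674,0.2],"rotation":[0,0,0],"claw":0},
    {"offset":[0.258,0.674,0.2],"rotation":[0,0,0],"claw":0},
    {"offset":[0.258,0.674,0.2],"rotation":[0,0,0],"claw":0},
    {"offset":[0.258,0.674,0.2],"rotation":[0,0,0],"claw":0}
  ],
  "squeeze": 60
}}

```text
time: 4.25
tool_pos: [0.5282, -0.1388, 0.1503]
orientation: [-3.141, 0.002, 0.002]
force: [1.3, -0.2, 0.6]
grip_width: -0.0001
gripper_force: 0.0
```

Run:
```python
from h import *
print(ctrl.get_state()["tool_pos"])
p,P=cloud("wrist"); cv2.imwrite("pics/w2.png",p[:,:,::-1])
m=near(P,.559,-.139,.025)&(P[...,2]>.1100)&(P[...,2]<.118)
q=P[m];print(m.sum(), q.mean(0) if m.any() else 0, cv2.minEnclosingCircle(q[:,:2].astype(np.float32)*1000) if m.any() else 0)
m=near(P,.559,-.139,.035);print(np.nanmedian(P[m][:,2]))
```

```text
[ 0.52823239 -0.13882601  0.15030418]
1697 [ 0.56073267 -0.13981458  0.11248705] ((560.0584106445312, -139.80642700195312), 10.004159927368164)
0.17761100164808583
```

View pics/w2.png

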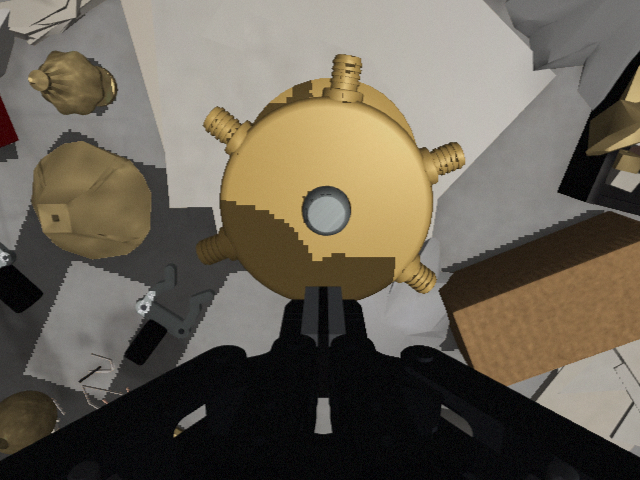

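The wrist view shows the shaft end at (326,211), with the hub around it; the measured circle has a radius of 10.0 mm and its centre at (0.560, -0.140). I press down next.

{"name": "jog_arm", "arguments": {
  "steps": [
    {"offset":[0.003,0,0.04],"rotation":[0,0,0],"claw":0},
    {"offset":[0.003,0,0.05],"rotation":[0,0,0],"claw":0},
    {"offset":[0.003,0,0.056],"rotation":[0,0,0],"claw":0},
    {"offset":[0.003,0,0.062],"rotation":[0,0,0],"claw":0},
    {"offset":[0.003,0,0.068],"rotation":[0,0,0],"claw":0},
    {"offset":[0.003,0,0.074],"rotation":[0,0,0],"claw":0},
    {"offset":[0.003,0,0.08],"rotation":[0,0,0],"claw":0},
    {"offset":[0.003,0,0.086],"rotation":[0,0,0],"claw":0},
    {"offset":[0.003,0,0.086],"rotation":[0,0,0],"claw":0}
  ],
  "squeeze": 60
}}

```text
time: 5.2
tool_pos: [0.5313, -0.1397, 0.1085]
orientation: [3.141, -0.002, 0.0]
force: [2.3, 0.7, 2.1]
grip_width: 0.0
gripper_force: 1.3
```

{"name": "jog_arm", "arguments": {
  "steps": [
    {"offset":[0,0,0.004],"rotation":[0,0,0],"claw":0},
    {"offset":[0,0,0.006],"rotation":[0,0,0],"claw":0},
    {"offset":[0,0,0.008],"rotation":[0,0,0],"claw":0},
    {"offset":[0,0,0.008],"rotation":[0,0,0],"claw":0}
  ],
  "squeeze": 60
}}

```text
time: 5.6
tool_pos: [0.5314, -0.1397, 0.105]
orientation: [3.141, -0.002, 0.0]
force: [-2.0, 4.0, 15.1]
grip_width: 0.0005
gripper_force: 7.8
```

{"name": "jog_arm", "arguments": {
  "steps": [
    {"offset":[0,0,0.002],"rotation":[0,0,0],"claw":0},
    {"offset":[0,0,0.002],"rotation":[0,0,0],"claw":0},
    {"offset":[0,0,0.002],"rotation":[0,0,0],"claw":0}
  ],
  "squeeze": 60
}}

```text
time: 5.9
tool_pos: [0.5314, -0.1397, 0.1049]
orientation: [3.141, -0.002, 0.0]
force: [-2.9, 3.4, 24.1]
grip_width: -0.0001
gripper_force: 12.3
```

{"name": "jog_arm", "arguments": {
  "steps": [
    {"offset":[0,0,-0.09],"rotation":[0,0,0],"claw":0},
    {"offset":[0,0,-0.18],"rotation":[0,0,0],"claw":0},
    {"offset":[-0.17,-0.45,-0.2],"rotation":[0,0,0],"claw":0.5},
    {"offset":[-0.17,-0.45,-0.2],"rotation":[0,0,0],"claw":0.5},
    {"offset":[-0.17,-0.45,-0.2],"rotation":[0,0,0],"claw":0.5},
    {"offset":[-0.17,-0.45,-0.2],"rotation":[0,0,0],"claw":0.5},
    {"offset":[-0.17,-0.45,-0.2],"rotation":[0,0,0],"claw":0.5},
    {"offset":[-0.17,-0.45,-0.12],"rotation":[0,0,0],"claw":0.5},
    {"offset":[-0.17,-0.45,-0.12],"rotation":[0,0,0],"claw":0.5},
    {"offset":[-0.17,-0.45,-0.12],"rotation":[0,0,0],"claw":0.5}
  ],
  "squeeze": 60
}}

```text
time: 6.9
tool_pos: [0.4446, 0.0851, 0.162]
orientation: [3.141, 0.003, 0.0]
force: [-0.0, 0.1, 1.0]
grip_width: 0.0426
gripper_force: 0.0
```

Run:
```python
from h import *
print(ctrl.get_state()["tool_pos"])
p,P=cloud("wrist"); cv2.imwrite("pics/w3.png",p[:,:,::-1])
val=p.max(2)
m=near(P,.4785,.081,.03)&(P[...,2]>.0125)&(P[...,2]<.022)&(val<80)
q=P[m];print(m.sum(),q.mean(0),cv2.minAreaRect(q[:,:2].astype(np.float32)*1000))
m=near(P,.49,.09,.045)&(P[...,2]>.003)&(P[...,2]<.022)
q=P[m];print("all",m.sum(),cv2.minAreaRect(q[:,:2].astype(np.float32)*1000))
k=near(P,.48,.08,.06);print("desk",np.nanmedian(P[k][:,2]))
m=near(P,.48,.08,.15)&(P[...,2]>.03)&(P[...,2]<.09)
q=P[m]; print("tall",np.histogram2d(q[:,0],q[:,1],bins=[np.arange(.36,.62,.03),np.arange(-.06,.22,.03)])[0].astype(int))
p,P=cloud("top")
m=near(P,.56,-.14,.035)&(cv2.cvtColor(p,cv2.COLOR_RGB2HSV)[...,1]>70);print("hub z",np.nanmedian(P[m][:,2]))
```

```text
[0.44464719 0.08514428 0.1620419 ]
1131 [0.47880353 0.0819904  0.01584005] ((478.31951904296875, 81.88279724121094), (32.06554412841797, 16.004152297973633), 39.48775100708008)
all 2387 ((497.502197265625, 91.26773834228516), (64.53075408935547, 56.19529724121094), 68.9481430053711)
desk 0.19886913091666258
tall [[   0    0    0    0  977  919    0  772  460]
 [   0    0    0    0   61   53   17 1721  857]
 [   0    0    0    0    0    0  116 1479  651]
 [   0    0    0    0    0    0    0  972 2428]
 [   0    0    0    0    0    0  357  812  352]
 [   0    0 1212  412    0  674 2150  592    0]
 [   0    0  877  303  445 2185  203    0    0]
 [   0    0    0   56  461  243   42    0    0]]
hub z 0.086605656650939
```

View pics/w3.png

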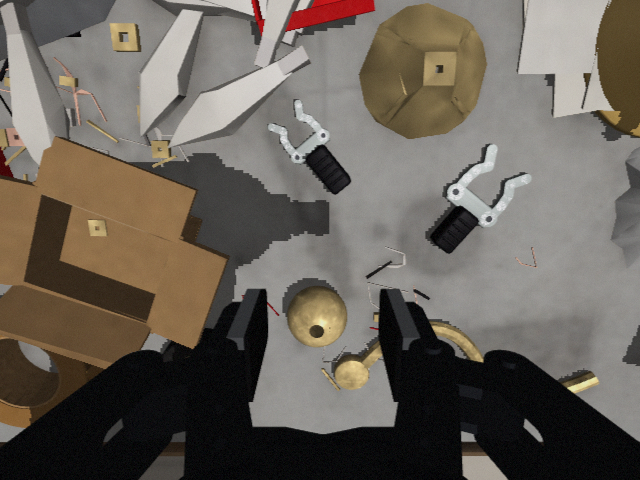

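The wrist view shows the small clip's block at (328,170) with its mouth up-left. The measured block is 32.1 x 16.0 mm at (0.4783, 0.0819), turned 39.5°. The top camera reads the hub face at 86.6 mm, so the hub is seated.

{"name": "jog_arm", "arguments": {
  "steps": [
    {"offset":[0.067,0.006,0.08],"rotation":[0,0,-0.2194],"claw":0.42},
    {"offset":[0.067,0.006,0.12],"rotation":[0,0,-0.2194],"claw":0.42},
    {"offset":[0.067,0.006,0.14],"rotation":[0,0,-0.2194],"claw":0.42},
    {"offset":[0.067,0.006,0.16],"rotation":[0,0,-0.2194],"claw":0.42},
    {"offset":[0.067,0.006,0.18],"rotation":[0,0,-0.2194],"claw":0.42},
    {"offset":[0.067,0.006,0.2],"rotation":[0,0,-0.2194],"claw":0.42},
    {"offset":[0.067,0.006,0.23],"rotation":[0,0,-0.2194],"claw":0.42},
    {"offset":[0.067,0.006,0.26],"rotation":[0,0,-0.2194],"claw":0.42},
    {"offset":[0.067,0.006,0.275],"rotation":[0,0,-0.2194],"claw":0.42},
    {"offset":[0.067,0.006,0.283],"rotation":[0,0,-0.2194],"claw":0.42},
    {"offset":[0.067,0.006,0.283],"rotation":[0,0,-0.2194],"claw":0.42},
    {"offset":[0.067,0.006,0.283],"rotation":[0,0,-0.2194],"claw":0.42}
  ],
  "squeeze": 60
}}

```text
time: 8.2
tool_pos: [0.4793, 0.0824, 0.0212]
orientation: [3.141, -0.0, 0.689]
force: [-0.2, 0.5, 0.4]
grip_width: 0.0358
gripper_force: 0.0
```

{"name": "jog_arm", "arguments": {
  "steps": [
    {"offset":[0,0,0],"rotation":[0,0,0],"claw":0},
    {"offset":[0,0,0],"rotation":[0,0,0],"claw":0},
    {"offset":[0,0,0],"rotation":[0,0,0],"claw":0},
    {"offset":[0,0,0],"rotation":[0,0,0],"claw":0},
    {"offset":[0,0,0],"rotation":[0,0,0],"claw":0}
  ],
  "squeeze": 70
}}

```text
time: 8.7
tool_pos: [0.4793, 0.0825, 0.0216]
orientation: [3.141, -0.001, 0.689]
force: [0.4, 0.0, 5.4]
grip_width: 0.0141
gripper_force: 68.9
```

{"name": "jog_arm", "arguments": {
  "steps": [
    {"offset":[0,0,-0.03],"rotation":[0,0,0],"claw":0},
    {"offset":[0,0,-0.1],"rotation":[0,0,0],"claw":0},
    {"offset":[0,0,-0.18],"rotation":[0,0,0],"claw":0},
    {"offset":[0,0,-0.26],"rotation":[0,0,0],"claw":0},
    {"offset":[-0.056,0.07,-0.28],"rotation":[0,0,0.05],"claw":0},
    {"offset":[-0.112,0.14,-0.28],"rotation":[0,0,0.09],"claw":0},
    {"offset":[-0.167,0.21,-0.28],"rotation":[0,0,0.13],"claw":0},
    {"offset":[-0.223,0.28,-0.28],"rotation":[0,0,0.17],"claw":0},
    {"offset":[-0.279,0.347,-0.28],"rotation":[0,0,0.2194],"claw":0},
    {"offset":[-0.279,0.347,-0.28],"rotation":[0,0,0.2194],"claw":0},
    {"offset":[-0.279,0.347,-0.28],"rotation":[0,0,0.2194],"claw":0},
    {"offset":[-0.279,0.347,-0.28],"rotation":[0,0,0.2194],"claw":0}
  ],
  "squeeze": 70
}}

```text
time: 9.9
tool_pos: [0.481, -0.1391, 0.1607]
orientation: [-3.141, 0.001, 0.001]
force: [-0.0, -0.7, -0.9]
grip_width: 0.0139
gripper_force: 68.6
```

Run:
```python
from h import *
s=ctrl.get_state();t=s["tool_pos"];print(t,s["orientation"],s["grip_width"],s["force"])
p,P=cloud("wrist"); cv2.imwrite("pics/w4.png",p[:,:,::-1])
# steel of the clip: ahead of the TCP
R=P-t
m=(abs(R[...,1])<.025)&(R[...,0]>.010)&(R[...,0]<.06)&(abs(R[...,2]+.0166)<.008)
q=R[m];print(m.sum(),q.mean(0),np.median(q[:,2]),"x",q[:,0].min(),q[:,0].max())
for a in np.arange(.012,.054,.004):
    k=q[(q[:,0]>=a)&(q[:,0]<a+.004)]
    if len(k): print(round(a,3),len(k),"y",k[:,1].min().round(4),k[:,1].max().round(4),"z",np.median(k[:,2]).round(4))
m=near(P,.56,-.14,.025)&(P[...,2]>.110)&(P[...,2]<.118)
q=P[m];print("shaft",m.sum(),cv2.minEnclosingCircle(q[:,:2].astype(np.float32)*1000),np.median(q[:,2]))
m=near(P,.56,-.14,.04)&(~near(P,.56,-.14,.014))&(abs(P[...,2]-.086)<.006)
print("hub z",np.median(P[m][:,2]) if m.any() else None)
```

```text
[ 0.48101793 -0.13905311  0.16071918] [-3.14082799e+00  8.35033550e-04  1.41523875e-03] 0.013942566983441098 [-0.00354982 -0.73627798 -0.94306376]
4626 [ 0.02594197  0.00019889 -0.01639901] -0.016619195674197743 x 0.010004624210021906 0.046636536099021075
0.012 783 y -0.0152 0.0152 z -0.016
0.016 854 y -0.0154 0.0156 z -0.0166
0.02 848 y -0.0147 0.0152 z -0.0169
0.024 296 y -0.0139 0.0143 z -0.0167
0.028 304 y -0.0137 0.0141 z -0.0167
0.032 384 y -0.0128 0.0134 z -0.0166
0.036 402 y -0.0119 0.0122 z -0.0167
0.04 437 y -0.0139 0.0145 z -0.0168
0.044 225 y -0.0139 0.0141 z -0.017
shaft 1923 ((559.97265625, -139.7309112548828), 9.929437637329102) 0.11264825769783846
hub z 0.08601559683457122
```

View pics/w4.png

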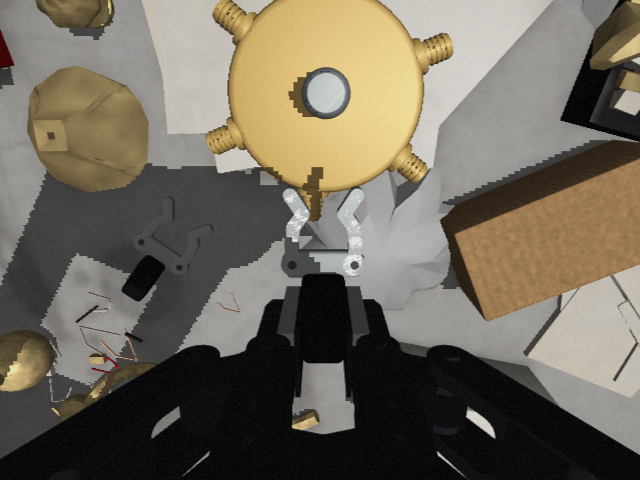

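The wrist view shows the clip level and square in the jaws: its lips are at (293,195) and (352,195), pointing straight at the shaft at (326,93). Shaft, hub height and clip offsets all agree with the sizes given. I now lower it to groove height.

{"name": "jog_arm", "arguments": {
  "steps": [
    {"offset":[0,0.0016,0.05],"rotation":[0,0,0],"claw":0},
    {"offset":[0,0.0016,0.09],"rotation":[0,0,0],"claw":0},
    {"offset":[0,0.0016,0.1014],"rotation":[0,0,0],"claw":0},
    {"offset":[0,0.0016,0.1014],"rotation":[0,0,0],"claw":0},
    {"offset":[0,0.0016,0.1014],"rotation":[0,0,0],"claw":0}
  ],
  "squeeze": 80
}}

```text
time: 10.45
tool_pos: [0.482, -0.1404, 0.1107]
orientation: [3.141, -0.001, 0.001]
force: [0.7, -0.6, -0.1]
grip_width: 0.0137
gripper_force: 82.7
```

{"name": "jog_arm", "arguments": {
  "steps": [
    {"offset":[0.02,-0.0006,0.0016],"rotation":[0,0,0],"claw":0},
    {"offset":[0.04,-0.0006,0.0016],"rotation":[0,0,0],"claw":0},
    {"offset":[0.052,-0.0006,0.0016],"rotation":[0,0,0],"claw":0},
    {"offset":[0.052,-0.0006,0.0016],"rotation":[0,0,0],"claw":0},
    {"offset":[0.052,-0.0006,0.0016],"rotation":[0,0,0],"claw":0}
  ],
  "squeeze": 80
}}

```text
time: 10.95
tool_pos: [0.5077, -0.1406, 0.1093]
orientation: [3.142, 0.0, 0.0]
force: [-0.7, 0.2, -1.0]
grip_width: 0.0135
gripper_force: 82.7
```

{"name": "jog_arm", "arguments": {
  "steps": [
    {"offset":[0.006,-0.0006,0],"rotation":[0,0,0],"claw":0},
    {"offset":[0.012,-0.0006,0],"rotation":[0,0,0],"claw":0},
    {"offset":[0.018,-0.0006,0],"rotation":[0,0,0],"claw":0},
    {"offset":[0.024,-0.0006,0],"rotation":[0,0,0],"claw":0},
    {"offset":[0.03,-0.0006,0],"rotation":[0,0,0],"claw":0},
    {"offset":[0.034,-0.0006,0],"rotation":[0,0,0],"claw":0},
    {"offset":[0.036,-0.0006,0],"rotation":[0,0,0],"claw":0}
  ],
  "squeeze": 80
}}

```text
time: 11.65
tool_pos: [0.5215, -0.1397, 0.108]
orientation: [-3.14, 0.009, 0.001]
force: [-7.7, -2.7, -1.1]
grip_width: 0.0139
gripper_force: 82.8
```

{"name": "jog_arm", "arguments": {
  "steps": [
    {"offset":[0.002,0,-0.001],"rotation":[0,0,0],"claw":0},
    {"offset":[0.005,0,-0.001],"rotation":[0,0,0],"claw":0},
    {"offset":[0.008,0,-0.001],"rotation":[0,0,0],"claw":0},
    {"offset":[0.008,0,-0.001],"rotation":[0,0,0],"claw":0}
  ],
  "squeeze": 80
}}

```text
time: 12.05
tool_pos: [0.5302, -0.1404, 0.11]
orientation: [3.141, -0.001, 0.0]
force: [-0.6, -0.0, -0.7]
grip_width: 0.0137
gripper_force: 82.8
```

{"name": "jog_arm", "arguments": {
  "steps": [
    {"offset":[0.002,0,0],"rotation":[0,0,0],"claw":0},
    {"offset":[0.004,0,0],"rotation":[0,0,0],"claw":0},
    {"offset":[0.004,0,0],"rotation":[0,0,0],"claw":0}
  ],
  "squeeze": 80
}}

```text
time: 12.35
tool_pos: [0.5305, -0.1401, 0.1095]
orientation: [-3.141, 0.002, 0.0]
force: [-4.6, -1.0, 1.0]
grip_width: 0.0138
gripper_force: 82.9
```

Run:
```python
from h import *
for c in ("wrist","scene"):
    p,P=cloud(c)
    if c=="wrist": cv2.imwrite("pics/w5.png",p[:,:,::-1])
    else: cv2.imwrite("pics/s5.png",cv2.resize(p[160:230,325:415,::-1],None,fx=7,fy=7,interpolation=cv2.INTER_CUBIC))
```

```text
(no output)
```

View pics/w5.png

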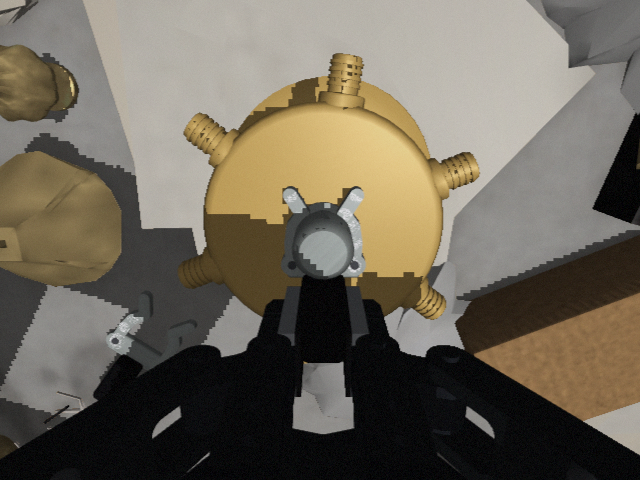

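The wrist view shows the clip round the shaft, shaft end at (326,250), with both lips past it at (291,195) and (356,195). A further push was stopped solidly. I release and lift away.

{"name": "jog_arm", "arguments": {
  "steps": [
    {"offset":[-0.003,0,0],"rotation":[0,0,0],"claw":0},
    {"offset":[-0.003,0,0],"rotation":[0,0,0],"claw":0.45},
    {"offset":[-0.003,0,0],"rotation":[0,0,0],"claw":0.45},
    {"offset":[-0.003,0,0],"rotation":[0,0,0],"claw":0.45},
    {"offset":[-0.003,0,0],"rotation":[0,0,0],"claw":0.45},
    {"offset":[-0.003,0,-0.03],"rotation":[0,0,0],"claw":0.45},
    {"offset":[-0.003,0,-0.1],"rotation":[0,0,0],"claw":0.45},
    {"offset":[-0.06,0,-0.16],"rotation":[0,0,0],"claw":0.45},
    {"offset":[-0.06,0,-0.16],"rotation":[0,0,0],"claw":0.45},
    {"offset":[-0.06,0,-0.16],"rotation":[0,0,0],"claw":0.45}
  ],
  "squeeze": 60
}}

```text
time: 13.45
tool_pos: [0.502, -0.1405, 0.1905]
orientation: [3.141, -0.002, -0.0]
force: [0.9, 0.2, -0.4]
grip_width: 0.0386
gripper_force: 0.0
```

Run:
```python
from h import *
p,P=cloud("wrist"); cv2.imwrite("pics/w6.png",p[:,:,::-1])
m=near(P,.56,-.14,.025)&(P[...,2]>.110)&(P[...,2]<.118);q=P[m]
print("shaft",cv2.minEnclosingCircle(q[:,:2].astype(np.float32)*1000))
m=near(P,.526,-.14,.03)&(P[...,2]>.1005)&(P[...,2]<.108)&(p.max(2)<80);q=P[m]
print("block",m.sum(),np.median(q[:,2]),cv2.minAreaRect(q[:,:2].astype(np.float32)*1000))
m=near(P,.56,-.14,.04)&(~near(P,.56,-.14,.013))&(P[...,2]>.09)&(P[...,2]<.097);q=P[m]
print("steel",m.sum(),np.median(q[:,2]),q.min(0),q.max(0))
m=near(P,.56,-.14,.04)&(P[...,0]>.58)&(P[...,2]<.09)&(P[...,2]>.08);print("hub",np.median(P[m][:,2]))
```

```text
shaft ((560.0877685546875, -139.79861450195312), 9.929998397827148)
block 1584 0.10196432621862643 ((528.7135620117188, -140.2220916748047), (31.68536949157715, 15.808975219726562), 0.8460336923599243)
steel 992 0.09114946486178335 [ 0.54245813 -0.15534895  0.09000655] [ 0.57610557 -0.1243027   0.0969089 ]
hub 0.08600824477644067
```

View pics/w6.png

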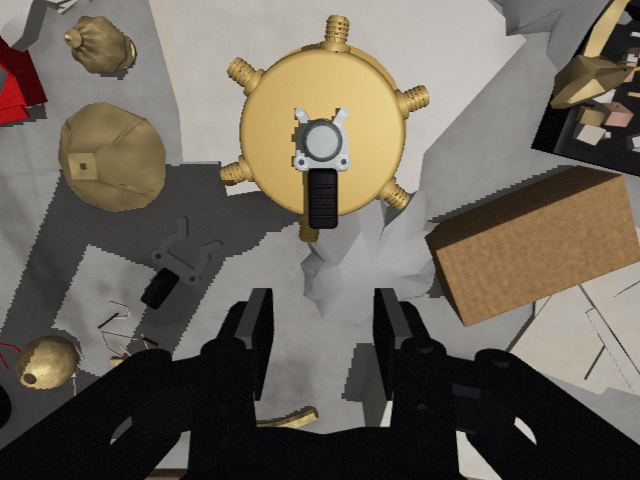

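The last picture shows the clip round the shaft at (322,140) with its block at (323,198), lying level on the hub, and the large clip untouched. Lips and block both place the bore on the shaft's axis to within 0.7 mm, and the hub face is at 86.0 mm. I hand the job in.

```bash
python3 -c "
from station import ctrl
print(ctrl.sign_off())"
```

```text
the job is handed in; nothing more can be done
None
```

The hub is pressed down onto its seat (top face measured at 86.0 mm), the smaller clip is snapped home in the groove and released, the larger clip and other parts were not touched, and the job was handed in at about 13.5 s.

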